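Decap a sample tube with the stopper puller

TASK

Open the sample tube with the red stopper, using the stopper puller and never touching the stopper itself with the fingers: feel for the groove of its yellow pull collar, which sits at a different height every time, slide the puller's fork in until its throat bears lightly on the core, without leaning hard on glass or stopper, and ease the stopper straight up, without a jerk, until it pops out. Then lower the stopper upright into the hole of the white rest, draw the fork out from under it and stand the puller upright on the worktop; leave the blue stopper shut and the other things where they are.

Things in the scene. Friction and masses are not known exactly. Their poses are not given: they have to be found in the camera images.
- puller: Stopper puller, 49 x 40 x 83 mm, 0.15-0.25 kg, standing free: a steel C with a forked foot below and a black upright grip straight above the fork. Origin at the foot's underside below the grip's middle; z up, x where the fork's open end points. Riser at x -34 to -29 mm, 26 mm wide; top bar z 36 to 41 mm, x -34 to 12 mm; room between foot and top bar 32 mm high.
- puller_grip (a point): Where fingers take the grip from above: on the puller's axis, 63 mm above its underside; axes as the puller's. The grip is x -12 to 12, y -7 to 7 mm (14 mm thick; close along y), z 41 to 83 mm of the puller.
- puller_seat (a point): Top face of the fork, on the puller's axis, 4 mm above its underside; axes as the puller's. The foot is a plate 4 mm thick, y -20 to 20, x -34 to 14.7 mm, with a slot 21 mm wide open to +x and ending in a flat throat at x = -9 mm; round prong tips. With the throat on a collar's core, the stopper's axis runs through this point.
- stopper_red: Red snap-in stopper, round, 50.5 mm tall, 40 g, plugged into one of the block's two tubes (either). Origin at the centre of the plug's underside, z up. Snap bead 20.6 mm across at z 5.5 mm; shoulder 25 mm across, z 16 to 25; neck 16 mm across to z 42.5; red head 20 mm across (it passes through the fork's slot). Plugged home, the lowest 16 mm are in the tube.
- stopper_red_neck (a point): Top of the red stopper's neck, under its head, 42.5 mm above its origin. A yellow pull collar sits tight on the stopper (12 N to slide it): skirt 34 mm across and 9 mm high, above it a groove 6 mm high (core 18 mm across), then a rim 34 mm across, 2.5 mm thick. The collar's underside lies anywhere from 0 to 9 mm above the tube's rim (z 16 to 25 of the stopper): not measured.
- stopper_red_bead (a point): Centre of the red stopper's snap bead, 5.5 mm above its origin. The bead holds the stopper with some 8 to 22 N, most at 2 mm of rise, and lets go by 4 to 5 mm; the plug is clear of the tube after 16 mm. Pushed sideways the stopper hardly yields.
- stopper_blue: Blue stopper, the same in form, plugged into the other tube; stays shut.
- tube_block: Aluminium block 74 x 150 x 45 mm, fixed, with two amber glass tubes; origin at the centre of its underside, z up, y along its length. The tubes stand at y = +38 and -38 mm, 33 mm across at the rim, rim 63 mm above the worktop and 18 mm above the block; bore 22 mm. A seated stopper's origin is 47 mm above the worktop.
- stopper_rest: Stopper rest: white round puck, 62 mm across, 22 mm tall, fixed, with one upright hole in its middle, 28 mm across and 14 mm deep. Origin at the centre of its underside, z up; hole floor at z 8 mm. A stopper standing in it has its shoulder 2 mm above the puck's top.
- amber_bottle: Bystander: small amber glass bottle, 43 mm across, 66 mm tall, free; origin at the centre of its underside.
- red_cap_jar: Bystander: white jar with a red screw cap, 43 mm across, 43 mm tall, free; origin at the centre of its underside.
- marker: Bystander: white and blue marker pen, 12 x 130 x 14 mm, lying free; origin at the centre of its underside, y along the pen.

How it is judged:
By the outcome, as a careful person would: the job done as asked, in the order asked, and still so for the second after the job is handed in, with the robot touching nothing.
It also fails if it takes over 72 s, if anything falls off the work surface, if the arm or the gripper's body presses on something with over 40 N, if the wrist force passes 120 N, or if a joint passes its speed limit or range.

ROBOT

A 6-joint arm with a two-finger parallel gripper is mounted at the origin on a cart in front of the work surface, level with it; the furniture and walls round the work are solid. World frame = base frame: x ahead of the robot, y to its left, z up, the work surface at z = 0. Lengths are in m, angles in rad, forces in N, time in s.
With the tool pointing down it reaches from about 0.25 to 0.85 m from the base axis. Payload 12.5 kg.
Tool frame: the origin (TCP) lies at the very end of the fingers, on their centre line; the grasp point (between the pads) lies 19 mm behind it (robot.grip_depth is the distance from the TCP to the grasp point, in m); z points along the fingers, y is the line along which they close (so a half turn about z gives the same grasp; the last joint's range is limited). The gripper opens to 93 mm and grips with 3 to 60 N. Pads are 15 mm wide; open, the fingers measure 128 mm over their backs; the gripper's body (75 mm by 188 mm) begins 65 mm behind the grasp point.
Start: joints at [-1.19, 0.351, 1.652, -0, 1.139, -0.085], TCP at [0.247, -0.491, 0.219] pointing down, gripper open.
Joint ranges: [-2.75, 2.75], [-0.79, 2.1], [0.01, 2.65], [-1.57, 4.71], [0.07, 3.14], [-2.87, 2.87]. Speed limits (rad/s): [2.22, 2.22, 2.79, 3.14, 3.14, 3.14].

INTERFACE

Orientations are given as a unit quaternion [w, x, y, z].
In Python, from station import robot gives the robot as it stands. The module is installed in compiled form; this text tells all that it offers.
- The arm moves only by the shell command python3 -m creep 'ROWS' [FORCE]. ROWS is JSON, a list of rows, each a list of 5 numbers: the shift along the tool's x, y, z in units of 50 mm (1.0 is 50 mm), then the turn about the tool's z in units of 8 degrees (1.0 is 8 degrees), then the finger opening in mm, from 0 to 93. In form: [[x, y, z, turn, grip], ...]. A call has 1 to 8 rows; each row shifts and turns the commanded pose from where the row before left it, along the tool's axes as they then stand; what a row does not reach is not made up. A row lasts 1/10 s, in which the tool goes at most 50 mm and 8.59 degrees, less where a joint would pass 70% of its speed; a pose out of reach is approached as far as the arm can. A call is refused whole if a number of a shift passes 1 or a number of a turn 1, either way. A call with a gripper value outside its range is refused whole. The fingers move at their own pace and stop on an object; FORCE is the grip in N (left out, the last holds). Time passes only in rows, so rows that do not move let the fingers close. It gives the time, the measured TCP pose, the force, the opening and the grip force at its end, in the units of the state.
- robot.state(): the state, without advancing time (a new reading comes with each control period).
- robot.read_camera(name): name is "scene" or "side" or "wrist"; returns the picture (480x640x3 uint8, blue, green, red); there is no depth.
- robot.camera_model(name): a dict with "fovy" (degrees; the focal length in pixels is half the picture's height over the tangent of half this angle, whatever the lens; pixels are square), "cx", "cy" (the principal point, pixels), "k1" (the pictures are not rectified: a ray, as slopes to the right and down, at radius r is drawn at 1 + k1 r^2 times it, then the intrinsics apply), "rvec" (rotation vector, rad) and "tvec" (3), from world to camera coordinates, as OpenCV has them. Camera axes: x right, y down, z forward; pixel columns grow to the right and rows downward; lengths in m; the calibration is good to about 2 mm. A picture is of the moment at which its call begins: read the wrist's pose just before it. camera_model takes no time and is no camera call; for the wrist camera it gives the pose at the moment of the call.
- robot.sign_off(): hands the job in; it is judged then, once.
The state is a dict: "clock": time; "joints": joint angles; "dq": joint speeds; "tau": joint torques, N m; "tcp_pos": TCP position; "orientation": TCP orientation; "ft_force": force on the tool from outside, world axes, zero at the start; "ft_torque": the same for the moment, N m; "width": finger opening in m; "grip_force": force on a finger pad.
Only numpy, scipy, OpenCV 4.12 (cv2) and the standard library are available. Lean on these libraries where they do the work, as an engineer would, in place of code of your own. Each camera call takes 0.05 s, during which the arm holds its last target. There are 200 camera calls.

## Working session

There is one attempt and no reset: what is moved stays moved. The work goes in short steps, Python scripts to look and compute and a shell command to move; the robot and the scene stay as the last step left them, time stands still between calls to the robot, and variables do not carry over. Pictures are saved under pics/ and viewed, at most 14 in all, crops included, and the job is handed in when it is done.

```bash
mkdir -p pics
cat > h.py <<'E'
import numpy as np, cv2
from station import robot
def ray(m,uv):
    f=240/np.tan(np.radians(m['fovy'])/2)
    d=(np.array(uv,float)-[m['cx'],m['cy']])/f
    rd=np.linalg.norm(d); r=rd
    for _ in range(50): r=rd/(1+m['k1']*r*r)
    if rd>0: d=d*r/rd
    R=cv2.Rodrigues(np.array(m['rvec'],float))[0]; t=np.array(m['tvec'],float).ravel()
    v=R.T@np.array([d[0],d[1],1]); return -R.T@t, v/np.linalg.norm(v)
def atz(m,uv,z):
    o,v=ray(m,uv); return o+v*(z-o[2])/v[2]
def tri(obs):
    A=np.zeros((3,3));b=np.zeros(3)
    for m,uv in obs:
        o,v=ray(m,uv);P=np.eye(3)-np.outer(v,v);A+=P;b+=P@o
    x=np.linalg.solve(A,b)
    return x,[round(1000*float(np.linalg.norm((np.eye(3)-np.outer(v,v))@(x-o))),1) for o,v in (ray(m,uv) for m,uv in obs)]
def proj(m,p):
    f=240/np.tan(np.radians(m['fovy'])/2)
    c=cv2.Rodrigues(np.array(m['rvec'],float))[0]@np.array(p,float)+np.array(m['tvec'],float).ravel()
    d=c[:2]/c[2]; d=d*(1+m['k1']*(d@d)); return d*f+[m['cx'],m['cy']]
def st():
    s=robot.state(); R=cv2.Rodrigues(np.zeros(3))[0]
    w,x,y,z=s['orientation']
    from scipy.spatial.transform import Rotation as Ro
    R=Ro.from_quat([x,y,z,w]).as_matrix(); return s,np.array(s['tcp_pos']),R
E
python3 - <<'E'
from h import *
for n in ("scene","side"):
    im=robot.read_camera(n); cv2.imwrite(f"pics/{n}0.png",im); m=robot.camera_model(n)
    print(n,{k:np.round(v,3) for k,v in m.items()}, ray(m,(320,240)))
s,p,R=st();print(s['clock'],p,R.round(3))
E
```

```text
scene {'fovy': np.float64(56.917), 'cx': np.float64(319.653), 'cy': np.float64(240.782), 'k1': np.float64(-0.008), 'rvec': array([ 1.165, -2.238,  1.101]), 'tvec': array([0.307, 0.336, 0.562])} (array([-0.00619425,  0.3953339 ,  0.60573414]), array([ 0.63414104, -0.4672764 , -0.61605025]))
side {'fovy': np.float64(46.306), 'cx': np.float64(318.224), 'cy': np.float64(232.426), 'k1': np.float64(-0.143), 'rvec': array([ 2.241, -0.262,  0.099]), 'tvec': array([-0.531,  0.162,  1.187])} (array([ 0.35138925, -0.91838247,  0.86524253]), array([ 0.1617709 ,  0.74934714, -0.64211296]))
0.1 [ 0.24693567 -0.49111657  0.21817945] [[ 0.893  0.449 -0.   ]
 [ 0.449 -0.893  0.001]
 [ 0.    -0.001 -1.   ]]
```

View pics/scene0.png

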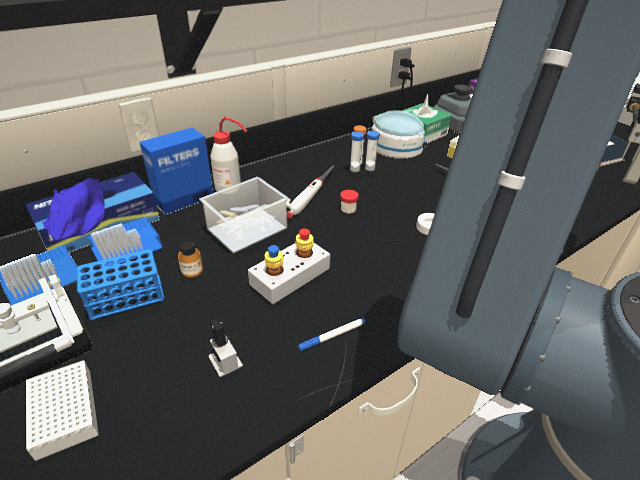

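View pics/side0.png

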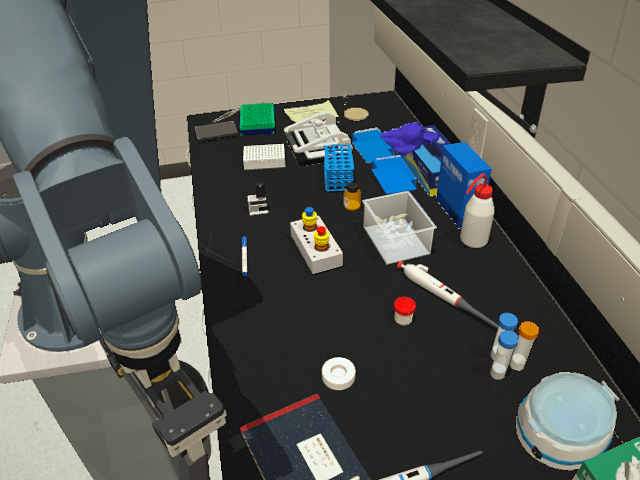

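The scene view has the puller at about (222,345), the red stopper at (304,233), the blue at (273,255) and part of the rest at (427,224). In the side view the puller is at (259,198), red at (321,232), blue at (309,214) and the rest at (338,373). Next I'll enlarge these.

Run:
```python
from h import *
def crop(n,x,y): 
    return cv2.resize(cv2.imread(f"pics/{n}0.png")[y:y+75,x:x+100],(400,300),interpolation=cv2.INTER_CUBIC)
a=np.vstack([np.hstack([crop("scene",172,312),crop("side",210,160)]),np.hstack([crop("scene",240,225),crop("side",275,200)])])
cv2.imwrite("pics/c1.png",a)
```

```text
(no output)
```

View pics/c1.png

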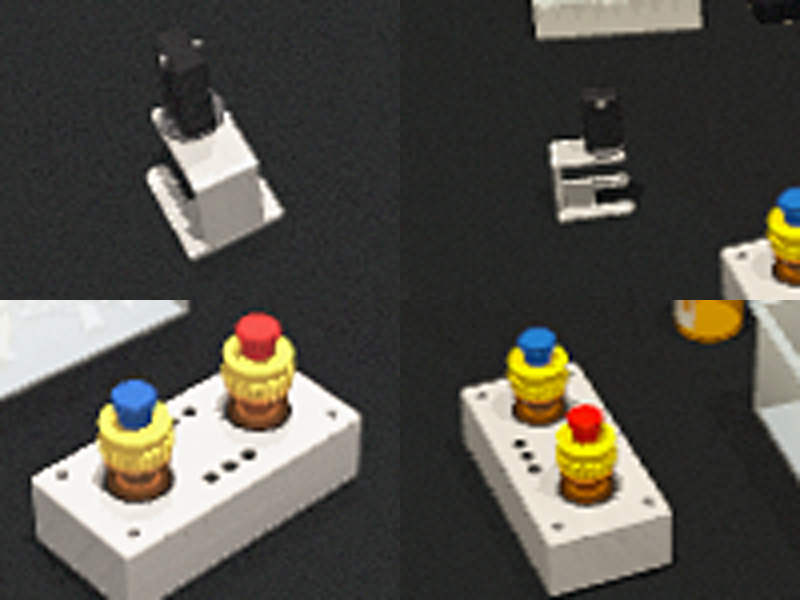

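The crop shows the puller with its riser toward the scene camera and the fork pointing away (+x). The rear foot corners in the scene view are at (220.8,375.8) and (242.8,365). The grip top is at scene (217,322.5) and side (260,184). The red head top is at scene (304.5,230.7) and side (321.2,228).

Run:
```python
from h import *
S=robot.camera_model("scene");D=robot.camera_model("side")
for n,a,b in [("griptop",(217,322.5),(260,184)),("red",(304.5,230.7),(321.2,228)),("blue",(273.5,247),(309.5,208.2)),("rest",(427,224),(338.5,373))]:
    x,e=tri([(S,a),(D,b)]);print(n,x.round(4),e)
print("foot corners z=.004", atz(S,(220.75,375),.002),atz(S,(242.75,364.5),.002),atz(D,(268,212),.004),atz(D,(266.2,204.5),.004),atz(D,(249.5,214.5),0))
print("rest",atz(D,(338.5,370),.022))
for uv in [(240+35/4,225+(480-300)/4),(240+130/4,225+(560-300)/4),(240+358/4,225+(415-300)/4)]: print(atz(S,uv,.045))
for uv in [(275+62/4,200+(390-300)/4),(275+145/4,200+(540-300)/4),(275+270/4,200+(515-300)/4)]: print('side',atz(D,uv,.045))
```

```text
griptop [0.4543 0.2488 0.0795] [1.6, 1.6]
red [0.5569 0.0174 0.0972] [0.4, 0.4]
blue [0.5467 0.0925 0.0985] [0.0, 0.0]
rest [ 0.517  -0.2995  0.0065] [2.6, 2.6]
foot corners z=.004 [0.42086789 0.2698812  0.002     ] [0.41882009 0.23191168 0.002     ] [0.46451833 0.22746516 0.004     ] [0.46493079 0.26069658 0.004     ] [4.17319520e-01 2.34051392e-01 1.11022302e-16]
rest [ 0.51325959 -0.30569538  0.022     ]
[0.57179377 0.13446449 0.045     ]
[0.50051462 0.12500388 0.045     ]
[ 0.52452075 -0.01987763  0.045     ]
side [0.50470686 0.1187692  0.045     ]
side [ 0.52423573 -0.0227804   0.045     ]
side [ 0.59564585 -0.01935854  0.045     ]
```

```bash
python3 -m creep '[[0.65,-0.71,0,0,93],[0.65,-0.71,0,0,93],[0.65,-0.71,0,0,93],[0.65,-0.71,0,0,93],[0.65,-0.71,0,0,93],[0.65,-0.71,0,0,93],[0.65,-0.71,0,0,93],[0.65,-0.71,0,0,93]]'; python3 -m creep '[[0.65,-0.71,0,0,93],[0.65,-0.71,0,0,93],[0.65,-0.71,0,0,93],[0.65,-0.71,0,0,93],[0.65,-0.71,0,0,93],[0,0,0,1,93],[0,0,0,1,93],[0,0,0,1,93]]';  python3 -m creep '[[0,0,0,0.5,93],[0,0,0,0,93],[0,0,0,0,93]]'
python3 - <<'E'
from h import *
s,p,R=st();print(p,R.round(3))
m=robot.camera_model("wrist");cv2.imwrite("pics/w1.png",robot.read_camera("wrist"))
import json;json.dump({k:np.array(v).tolist() for k,v in m.items()},open("w1.json","w"))
cv2.imwrite("pics/scene1.png",robot.read_camera("scene"))
print([proj(m,q).round() for q in [(.4543,.2488,.083),(.557,.0174,.0972),(.547,.0925,.0975),(.517,-.3,.022)]], m['fovy'],ray(m,(320,240)))
E
```

```text
clock: 0.9
tcp_pos: [0.3517, -0.119, 0.2187]
orientation: [0.0, 0.973, 0.231, 0.0]
ft_force: [0.3, -0.5, -0.3]
width: 0.0928
grip_force: 0.0
clock: 1.7
tcp_pos: [0.417, 0.1112, 0.2183]
orientation: [0.0, 1.0, 0.021, -0.0]
ft_force: [0.6, -0.6, 0.4]
width: 0.0932
grip_force: 0.0
clock: 2.0
tcp_pos: [0.4172, 0.1107, 0.2185]
orientation: [0.0, 1.0, -0.01, -0.0]
ft_force: [-0.1, 0.4, -0.2]
width: 0.0929
grip_force: 0.0
[0.41715032 0.11068583 0.21852674] [[ 1.    -0.021 -0.   ]
 [-0.021 -1.    -0.   ]
 [-0.     0.    -1.   ]]
[array([120., 175.]), array([464.,   3.]), array([341.,  22.]), array([788.,  82.])] 58.245750538450395 (array([0.49877121, 0.10915571, 0.38386926]), array([-0.30415994, -0.00322391, -0.95261553]))
```

View pics/w1.png

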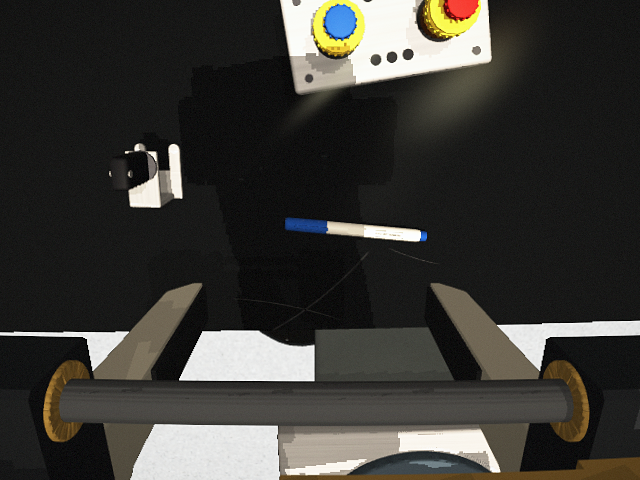

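The wrist view has the puller grip top at about (121,173), matching the prediction of (120,175). The fork points up in the image (+x). I'll move over it for a closer look.

```bash
python3 -m creep '[[0.1,-0.95,0.3,0,93],[0.1,-0.95,0.3,0,93],[0.1,-0.9,0.2,0,93],[0,0,0,0,93],[0,0,0,0,93]]'
python3 - <<'E'
from h import *
import json
s,p,R=st();print(p,R.round(3))
m=robot.camera_model("wrist");im=robot.read_camera("wrist");cv2.imwrite("pics/w2.png",im)
json.dump({k:np.array(v).tolist() for k,v in m.items()},open("w2.json","w"))
c=proj(m,(.4543,.2488,.04)).astype(int);print(c)
x,y=max(c[0]-80,0),max(c[1]-75,0);print(x,y)
a=cv2.resize(im[y:y+150,x:x+160],(640,600),interpolation=cv2.INTER_CUBIC);cv2.imwrite("pics/w2c.png",a)
E
```

```text
clock: 2.6
tcp_pos: [0.4351, 0.2506, 0.1782]
orientation: [0.0, 1.0, -0.01, -0.0]
ft_force: [-0.5, 0.0, 0.1]
width: 0.0929
grip_force: 0.0
[0.43506997 0.25062359 0.17820007] [[ 1.    -0.02  -0.001]
 [-0.02  -1.    -0.001]
 [-0.001  0.001 -1.   ]]
[317 194]
237 119
```

View pics/w2c.png

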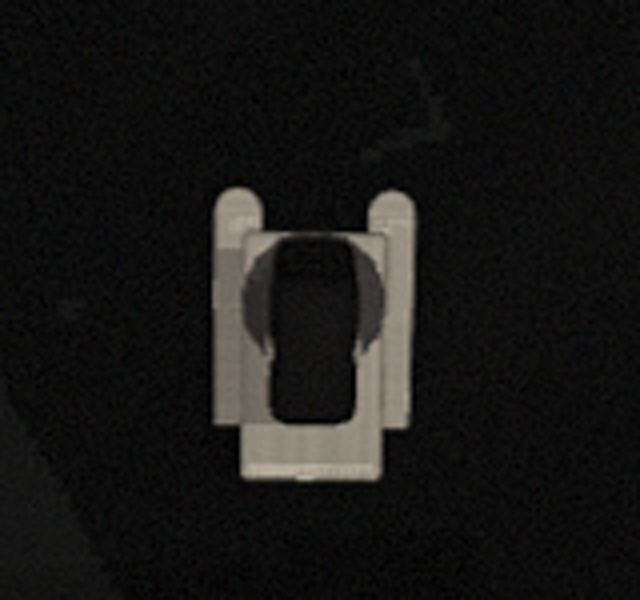

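Run:
```python
from h import *
import json
m=json.load(open("w2.json"))
g=lambda u,v,z:atz(m,(237+(u+.5)/4-.5,119+(v+.5)/4-.5),z)
for n,u,v,z in [("tipL",238,187,.004),("tipR",392,191,.004),("rearL",213,424,.004),("rearR",410,428,.004),("barRL",241,466,.041),("barRR",381,467,.041),("barFL",243,232,.041),("barFR",387,234,.041),("gripL",270,422,.083),("gripR",356,422,.083),("outL",214,215,.004),("outR",416,217,.004)]:
    print(n,g(u,v,z).round(4))
# height check by two-view triangulation of grip top centre of rear edge
```

```text
tipL [0.4702 0.2655 0.004 ]
tipR [0.4688 0.2352 0.004 ]
rearL [0.4219 0.2722 0.004 ]
rearR [0.4202 0.2319 0.004 ]
barRL [0.4241 0.2649 0.041 ]
barRR [0.4234 0.2392 0.041 ]
barFL [0.4673 0.2631 0.041 ]
barFR [0.4664 0.2377 0.041 ]
gripL [0.4441 0.2579 0.083 ]
gripR [0.4438 0.2444 0.083 ]
outL [0.4648 0.2704 0.004 ]
outR [0.4635 0.2305 0.004 ]
```

```bash
python3 -m creep '[[0.2,-0.006,0.5,0.14,60],[0.2,-0.006,0.6,0,50],[0,0,0.6,0,40],[0,0,0.5,0,40],[0,0,0.4,0,40],[0,0,0.08,0,40],[0,0,0,0,40],[0,0,0,0,40]]' 10
python3 - <<'E'
from h import *
s,p,R=st();print(p,R.round(3))
E
```

```text
clock: 3.45
tcp_pos: [0.4562, 0.25, 0.0459]
orientation: [-0.0, 1.0, -0.021, 0.001]
ft_force: [0.4, -0.7, 0.1]
width: 0.0403
grip_force: 0.0
[0.45617081 0.2499924  0.0459268 ] [[ 0.999 -0.043  0.002]
 [-0.043 -0.999  0.001]
 [ 0.002 -0.001 -1.   ]]
```

```bash
python3 -m creep '[[0,0,0,0,18],[0,0,0,0,14],[0,0,0,0,8],[0,0,0,0,8],[0,0,0,0,8]]' 20;  python3 -m creep '[[0,0,0,0,8],[0,0,0,0,8],[0,0,0,0,8]]' 50
python3 - <<'E'
from h import *
s,p,R=st();print(p,R.round(3),s['ft_force'])
E
```

```text
clock: 3.95
tcp_pos: [0.4555, 0.2503, 0.0449]
orientation: [-0.0, 1.0, -0.021, 0.0]
ft_force: [-0.6, 0.1, 3.3]
width: 0.014
grip_force: 20.0
clock: 4.25
tcp_pos: [0.4556, 0.2503, 0.0449]
orientation: [-0.0, 1.0, -0.021, 0.0]
ft_force: [-0.2, -0.5, 4.9]
width: 0.014
grip_force: 50.0
[0.45556185 0.25025332 0.04486129] [[ 0.999 -0.042  0.   ]
 [-0.042 -0.999  0.   ]
 [ 0.    -0.    -1.   ]] [-0.1534864  -0.473426    4.86293643]
```

```bash
python3 -m creep '[[0,0,-0.2,0,8],[0,0,-0.5,0,8],[0,0,-0.6,0,8],[0,0,-0.6,0,8],[0,0,-0.5,0,8],[0,0.3,-0.2,0,8],[0.05,0.5,0,0,8],[0.05,0.6,0,0,8]]'; python3 -m creep '[[0.05,0.7,0,0,8],[0.05,0.7,0,0,8],[0.08,0.7,0,0,8],[0,0.6,0,0,8],[0,0.4,0,0,8],[0,0.14,0,0,8],[0,0,0,0,8],[0,0,0,0,8]]'
python3 - <<'E'
from h import *
import json
s,p,R=st();print(p,R.round(3))
m=robot.camera_model("wrist");im=robot.read_camera("wrist");cv2.imwrite("pics/w3.png",im)
json.dump({k:np.array(v).tolist() for k,v in m.items()},open("w3.json","w"))
cv2.imwrite("pics/scene3.png",robot.read_camera("scene"));cv2.imwrite("pics/side3.png",robot.read_camera("side"))
print(robot.state()['ft_force'])
E
```

```text
clock: 5.05
tcp_pos: [0.4568, 0.1787, 0.1744]
orientation: [0.0, 1.0, -0.021, -0.0]
ft_force: [0.6, -1.2, -2.7]
width: 0.0137
grip_force: 50.0
clock: 5.85
tcp_pos: [0.4593, 0.0182, 0.1745]
orientation: [-0.0, 1.0, -0.021, -0.0]
ft_force: [0.4, 0.0, -3.4]
width: 0.0136
grip_force: 50.0
[0.45933335 0.01816066 0.17446203] [[ 0.999 -0.042 -0.   ]
 [-0.042 -0.999  0.   ]
 [-0.    -0.    -1.   ]]
[ 0.1620942   0.18001463 -1.59327294]
```

View pics/w3.png

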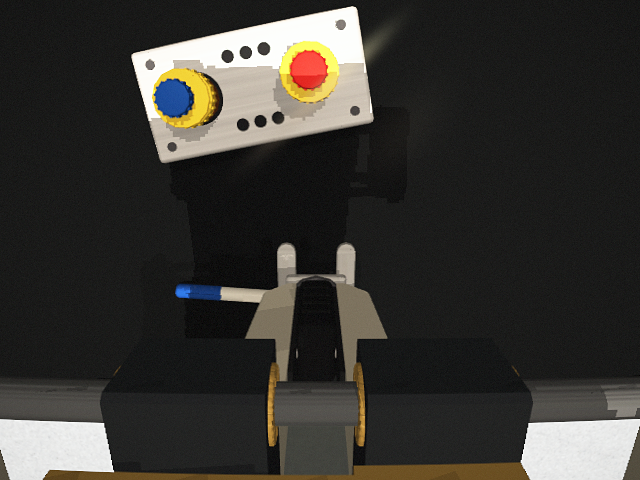

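The wrist view shows the red head centre at about (309,69) with the collar rim spanning columns 280–338. The held fork's tips are at (286,243) and (346,243), and the blue head is at (174,98).

Run:
```python
from h import *
import json
m=json.load(open("w3.json"));m1=json.load(open("w1.json"))
s,p,R=st()
im=cv2.imread("pics/w3.png").astype(int);B,G,Rr=im[...,0],im[...,1],im[...,2]
def cen(mask):
    n,l,stt,c=cv2.connectedComponentsWithStats(mask.astype(np.uint8));k=1+np.argmax(stt[1:,4]);return c[k],stt[k]
c,sr=cen((Rr>120)&(G<80)&(B<80)&(np.indices(B.shape)[0]<130));print("red px",c,sr)
red=atz(m,c,.0975);print("red top",red)
c2,s2=cen((Rr>120)&(G>100)&(B<80)&(np.indices(B.shape)[0]<130)&(np.indices(B.shape)[1]>260));print("yellow bbox",s2)
zt=p[2]-.0449+.004
a,b=atz(m,(286,242.5),zt),atz(m,(346,242.5),zt);mid=(a+b)/2;print("tips",a,b,mid)
yaw=R[:,0];seat=mid-.0147*yaw;print("seat",seat,"tcp-seat in tool",R.T@(p-seat)*1000)
# corner-based block yaw, tri of red with scene/side
S=robot.camera_model("scene");D=robot.camera_model("side")
print(tri([(S,(304.5,230.7)),(D,(321.2,228)),(m,c)]))
print("seat->red tool frame mm",R.T@(red-seat)*1000)
print([atz(m,q,.045).round(4) for q in [(133,55),(357,8),(372,121),(162,162)]])
```

```text
red px [306.50382653  70.55357143] [290  50  38  40 784]
red top [0.5581774  0.01903089 0.0975    ]
yellow bbox [280  50  38  53 508]
tips [0.47448386 0.03275741 0.13367845] [0.47316468 0.00259229 0.13367845] [0.47382427 0.01767485 0.13367845]
seat [0.45913682 0.01828213 0.13368164] tcp-seat in tool [  0.35241456  -0.24383098 -40.89686785]
(array([0.55743304, 0.0181443 , 0.09696157]), [0.8, 0.8, 1.2])
seat->red tool frame mm [98.93294251 -4.83631306 36.16063287]
[array([0.5775, 0.1317, 0.045 ]), array([ 0.598 , -0.0135,  0.045 ]), array([ 0.5283, -0.022 ,  0.045 ]), array([0.5076, 0.122 , 0.045 ])]
```

```bash
python3 -m creep '[[0.2,-0.03,0.2,0,8],[0.35,-0.03,0.25,0,8],[0.25,-0.01,0.15,0,8],[0.14,0,0.09,0,8],[0,0,0,0,8],[0,0,0,0,8]]'
python3 - <<'E'
from h import *
import json
s,p,R=st();print(p,R.round(3),s['ft_force'])
m=robot.camera_model("wrist");im=robot.read_camera("wrist");cv2.imwrite("pics/w4.png",im)
json.dump({k:np.array(v).tolist() for k,v in m.items()},open("w4.json","w"))
w3=cv2.imread("pics/w3.png")
a=cv2.resize(im[100:280,230:400],(560,593),interpolation=cv2.INTER_CUBIC)
b=cv2.resize(w3[30:110,270:350],(240,240),interpolation=cv2.INTER_CUBIC)
o=np.zeros((593,800,3),np.uint8);o[:,:560]=a;o[:240,560:]=b;cv2.imwrite("pics/c4.png",o)
E
```

```text
clock: 6.6
tcp_pos: [0.5063, 0.0195, 0.1403]
orientation: [-0.0, 1.0, -0.021, -0.0]
ft_force: [0.3, -0.6, -2.3]
width: 0.014
grip_force: 50.0
[0.50631046 0.01950815 0.14026446] [[ 0.999 -0.042 -0.   ]
 [-0.042 -0.999  0.   ]
 [-0.    -0.    -1.   ]] [ 0.30522743 -0.56852809 -2.27104735]
```

View pics/c4.png

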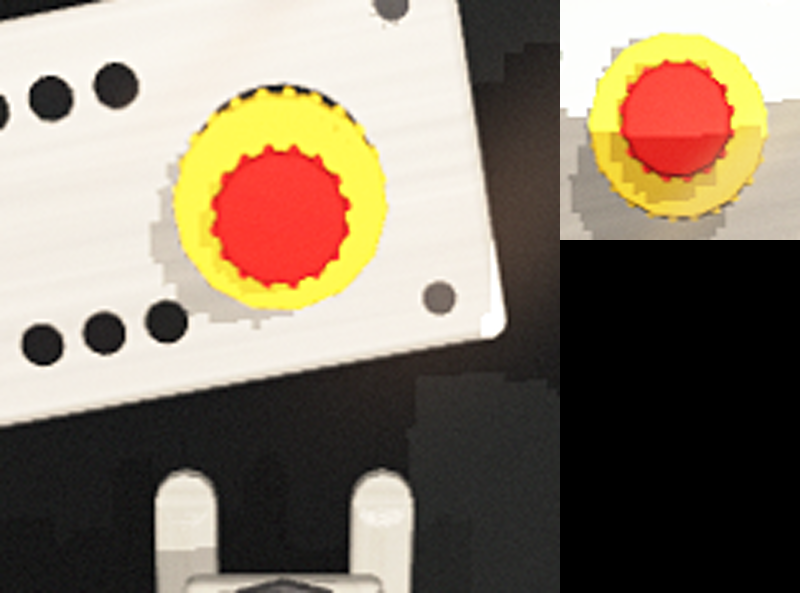

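The close view has the red head centred at crop (280,216) and the rim at crop (280,199). The fork slot's centre line is at crop column 284.5, about 0.6 mm off the stopper's axis. The rim looks much lower than the head.

Run:
```python
from h import *
import json
m=json.load(open("w4.json"));m3=json.load(open("w3.json"));s,p,R=st()
k=560/170
g=lambda u,v:(230+(u+.5)/k-.5,100+(v+.5)/k-.5)
red=atz(m,g(280.5,216.5),.0975);print("red",red)
zt=p[2]-.0449+.004
a,b=atz(m,g(186.5,470),zt),atz(m,g(382.5,470),zt);mid=(a+b)/2;seat=mid-.0147*R[:,0]
print("tips",a,b,"seat",seat,"tcp-seat",R.T@(p-seat)*1000)
print("seat->red mm",R.T@(red-seat)*1000)
for z in np.arange(.078,.0915,.0015):
    f=lambda M:(proj(M,(red[0],red[1]-.017,z))[0]-proj(M,(red[0],red[1]+.017,z))[0])
    print(round(z,4),"w4 centre",proj(m,(red[0],red[1],z)).round(2),"width",f(m).round(1),"w3",proj(m3,(red[0],red[1],z)).round(2),f(m3).round(1))
print("meas w4",g(280,199),212/k,"w3",(309.2,71.5),178/3)
print("head w3 pred",proj(m3,red),"meas",(270+(677-560)/3,30+119/3),"tri",tri([(m,g(280.5,216.5)),(m3,(308.8,69.4))]))
```

```text
red [0.55928424 0.01795192 0.0975    ]
tips [0.52159882 0.03397294 0.09957176] [0.52030177 0.004073   0.09957176] seat [0.50626336 0.01964268 0.09957187] tcp-seat [  0.07472892   0.20299133 -40.89988692]
seat->red mm [53.04503338 -0.54598169  2.07146684]
0.078 w4 centre [314.88 160.27] width 64.6 w3 [309.    70.95] 59.1
0.0795 w4 centre [314.88 160.63] width 65.0 w3 [308.95  70.76] 59.5
0.081 w4 centre [314.87 161.  ] width 65.4 w3 [308.91  70.57] 59.8
0.0825 w4 centre [314.87 161.37] width 65.8 w3 [308.87  70.37] 60.2
0.084 w4 centre [314.86 161.75] width 66.3 w3 [308.83  70.17] 60.6
0.0855 w4 centre [314.85 162.13] width 66.7 w3 [308.79  69.97] 60.9
0.087 w4 centre [314.85 162.52] width 67.1 w3 [308.75  69.77] 61.3
0.0885 w4 centre [314.84 162.91] width 67.6 w3 [308.7   69.56] 61.7
0.09 w4 centre [314.84 163.3 ] width 68.0 w3 [308.66  69.35] 62.0
meas w4 (314.6517857142857, 160.0625) 64.35714285714286 w3 (309.2, 71.5) 59.333333333333336
head w3 pred [308.43289605  68.27099925] meas (309.0, 69.66666666666666) tri (array([0.55890684, 0.01789641, 0.09474375]), [0.1, 0.1])
```

```bash
python3 -m creep '[[0.2,-0.011,0,0,8],[0.25,0,0,0,8],[0.15,0,0,0,8],[0.05,0,0.05,0,8],[0,0,0.08,0,8],[0,0,0.06,0,8],[0,0,0.02,0,8],[0,0,0,0,8]]'; for i in 1; do python3 -m creep '[[0,0,0.01,0,8],[0,0,0,0,8]]';python3 -m creep '[[0,0,0.01,0,8],[0,0,0,0,8]]';python3 -m creep '[[0,0,0.01,0,8],[0,0,0,0,8]]'; done
```

```text
clock: 7.45
tcp_pos: [0.5389, 0.0185, 0.1295]
orientation: [-0.0, 1.0, -0.021, -0.0]
ft_force: [0.2, 1.0, -2.3]
width: 0.0136
grip_force: 50.0
clock: 7.65
tcp_pos: [0.5392, 0.0184, 0.1293]
orientation: [0.0, 1.0, -0.021, 0.0]
ft_force: [0.9, 0.3, -2.5]
width: 0.0136
grip_force: 50.0
clock: 7.85
tcp_pos: [0.5392, 0.0185, 0.1287]
orientation: [-0.0, 1.0, -0.021, 0.0]
ft_force: [0.1, -0.0, -2.3]
width: 0.0137
grip_force: 50.0
clock: 8.05
tcp_pos: [0.5392, 0.0184, 0.1281]
orientation: [0.0, 1.0, -0.021, -0.0]
ft_force: [-0.0, -0.2, -2.9]
width: 0.0139
grip_force: 50.0
```

```bash
python3 -m creep '[[0,0,0.01,0,8],[0,0,0,0,8]]' | egrep 'pos|ft'; python3 -m creep '[[0,0,0.01,0,8],[0,0,0,0,8]]'| egrep 'pos|ft';python3 -m creep '[[0,0,0.01,0,8],[0,0,0,0,8]]'| egrep 'pos|ft'
```

```text
tcp_pos: [0.5392, 0.0184, 0.1276]
ft_force: [0.0, -0.8, -3.2]
tcp_pos: [0.5392, 0.0184, 0.1271]
ft_force: [-0.7, 0.5, -1.8]
tcp_pos: [0.5393, 0.0184, 0.1269]
ft_force: [-1.2, 0.2, 1.8]
```

```bash
python3 -m creep '[[0,0,0.008,0,8],[0,0,0,0,8]]' | egrep 'pos|ft'
```

```text
tcp_pos: [0.5393, 0.0185, 0.1268]
ft_force: [-3.1, 0.8, 5.4]
```

```bash
python3 -m creep '[[0,0,-0.03,0,8],[0,0,-0.01,0,8],[-0.15,0,0,0,8],[-0.2,0,0,0,8],[-0.05,0,0.05,0,8],[0,0,0.1,0,8],[0,0,0.022,0,8],[0,0,0,0,8]]'; python3 -m creep '[[0,0,0,0,8]]'
```

```text
clock: 9.65
tcp_pos: [0.5192, 0.0193, 0.1193]
orientation: [-0.0, 1.0, -0.021, -0.0]
ft_force: [0.4, -0.4, -3.1]
width: 0.0139
grip_force: 50.0
clock: 9.75
tcp_pos: [0.5194, 0.0193, 0.1196]
orientation: [-0.0, 1.0, -0.021, 0.0]
ft_force: [-1.2, 0.3, -2.2]
width: 0.0139
grip_force: 50.0
```

```bash
python3 -m creep '[[0.08,0,0,0,8],[0.08,0,0,0,8],[0.04,0,0,0,8],[0.02,0,0,0,8]]' | egrep 'pos|ft'; python3 -m creep '[[0.04,0,0,0,8],[0.04,0,0,0,8],[0.02,0,0,0,8]]'| egrep 'pos|ft'
```

```text
tcp_pos: [0.5306, 0.0188, 0.1197]
ft_force: [0.2, -0.4, -2.4]
tcp_pos: [0.5354, 0.0186, 0.1197]
ft_force: [-0.8, -0.1, -1.5]
```

```bash
python3 -m creep '[[0.06,0,0,0,8],[0.06,0,0,0,8],[0.04,0,0,0,8],[0,0,0,0,8]]' | egrep 'pos|ft'; python3 -m creep '[[0.06,0,0,0,8],[0.06,0,0,0,8],[0.03,0,0,0,8],[0,0,0,0,8]]'| egrep 'pos|ft';  python3 -m creep '[[0.06,0,0,0,8],[0.04,0,0,0,8],[0.02,0,0,0,8],[0,0,0,0,8]]'| egrep 'pos|ft'
```

```text
tcp_pos: [0.5435, 0.0183, 0.1196]
ft_force: [0.7, -0.5, -3.3]
tcp_pos: [0.5509, 0.0179, 0.1197]
ft_force: [-1.0, -0.7, -2.5]
tcp_pos: [0.5568, 0.0177, 0.1197]
ft_force: [-0.3, 0.5, -2.8]
```

```bash
python3 -m creep '[[0.015,0,0,0,8],[0,0,0,0,8]]' | egrep 'pos|ft'; python3 -m creep '[[0.015,0,0,0,8],[0,0,0,0,8]]' | egrep 'pos|ft'; python3 -m creep '[[0.01,0,0,0,8],[0,0,0,0,8]]' | egrep 'pos|ft'
```

```text
tcp_pos: [0.5575, 0.0177, 0.1197]
ft_force: [-0.3, 0.7, -2.3]
tcp_pos: [0.5582, 0.0177, 0.1197]
ft_force: [0.0, 0.0, -0.9]
tcp_pos: [0.5587, 0.0176, 0.1197]
ft_force: [0.1, 0.2, -2.8]
```

```bash
python3 -m creep '[[0.01,0,0,0,8],[0,0,0,0,8]]' | egrep 'pos|ft'; python3 -m creep '[[0.01,0,0,0,8],[0,0,0,0,8]]' | egrep 'pos|ft'
```

```text
tcp_pos: [0.5592, 0.0176, 0.1197]
ft_force: [0.5, -0.5, -2.4]
tcp_pos: [0.5597, 0.0176, 0.1197]
ft_force: [-0.8, -0.9, -2.3]
```

```bash
python3 -m creep '[[0.01,0,0,0,8],[0,0,0,0,8],[0,0,0,0,8]]' | egrep 'pos|ft'; python3 -m creep '[[0.006,0,0,0,8],[0,0,0,0,8],[0,0,0,0,8]]' | egrep 'pos|ft'
```

```text
tcp_pos: [0.5601, 0.0176, 0.1196]
ft_force: [-1.5, 0.8, -2.2]
tcp_pos: [0.5603, 0.0176, 0.1196]
ft_force: [-1.0, 0.5, -1.4]
```

```bash
python3 -m creep '[[0.008,0,0,0,8],[0,0,0,0,8],[0,0,0,0,8]]' | egrep 'pos|ft';python3 -m creep '[[0,0,0,0,8]]' | egrep 'pos|ft'
```

```text
tcp_pos: [0.5607, 0.0175, 0.1197]
ft_force: [-3.0, -0.4, -0.1]
tcp_pos: [0.5607, 0.0175, 0.1196]
ft_force: [-3.5, 0.4, -0.4]
```

```bash
python3 -m creep '[[0,0,0,0,8],[0,0,-0.006,0,8],[0,0,-0.01,0,8],[0,0,-0.01,0,8]]' 60| egrep 'pos|ft'; python3 -m creep '[[0,0,-0.01,0,8],[0,0,-0.01,0,8]]' | egrep 'pos|ft';python3 -m creep '[[0,0,-0.01,0,8],[0,0,-0.01,0,8]]' | egrep 'pos|ft';python3 -m creep '[[0,0,-0.01,0,8],[0,0,-0.01,0,8]]' | egrep 'pos|ft'
```

```text
tcp_pos: [0.5611, 0.0175, 0.1209]
ft_force: [-1.5, -0.8, -4.4]
tcp_pos: [0.5607, 0.0175, 0.1217]
ft_force: [-1.3, 0.2, -6.6]
tcp_pos: [0.5604, 0.0176, 0.1225]
ft_force: [-1.1, -0.5, -8.9]
tcp_pos: [0.5606, 0.0175, 0.1237]
ft_force: [-1.9, 0.2, -7.5]
```

```bash
python3 -m creep '[[0,0,-0.01,0,8],[0,0,-0.01,0,8]]' | egrep 'pos|ft';python3 -m creep '[[0,0,-0.01,0,8],[0,0,-0.01,0,8]]' | egrep 'pos|ft';python3 -m creep '[[0,0,-0.01,0,8],[0,0,-0.01,0,8]]' | egrep 'pos|ft';python3 -m creep '[[0,0,-0.01,0,8],[0,0,-0.01,0,8]]' | egrep 'pos|ft'
```

```text
tcp_pos: [0.5613, 0.0175, 0.1255]
ft_force: [-1.1, -0.3, -3.0]
tcp_pos: [0.5614, 0.0175, 0.1265]
ft_force: [0.2, -0.7, -2.7]
tcp_pos: [0.5612, 0.0175, 0.1273]
ft_force: [-0.0, -0.9, -2.0]
tcp_pos: [0.561, 0.0175, 0.1281]
ft_force: [-0.3, 0.9, -2.3]
```

```bash
python3 -m creep '[[0,0,-0.015,0,8],[0,0,-0.02,0,8],[0,0,-0.025,0,8],[0,0,-0.03,0,8],[0,0,-0.03,0,8],[0,0,-0.03,0,8],[0,0,-0.03,0,8],[0,0,-0.03,0,8]]' | egrep 'pos|ft';python3 -m creep '[[0,0,-0.04,0,8],[0,0,-0.05,0,8],[0,0,-0.06,0,8],[0,0,-0.07,0,8],[0,0,-0.08,0,8],[0,0,-0.06,0,8],[0,0,-0.04,0,8],[0,0,-0.02,0,8]]'
python3 - <<'E'
from h import *
import json
s,p,R=st();print(p,s['ft_force'],s['clock'])
def c(im,x,y,w=100,h=75):return cv2.resize(im[y:y+h,x:x+w],(400,300),interpolation=cv2.INTER_CUBIC)
m=robot.camera_model("wrist");w=robot.read_camera("wrist");sc=robot.read_camera("scene");sd=robot.read_camera("side")
json.dump({k:np.array(v).tolist() for k,v in m.items()},open("w5.json","w"))
for n,i in (("w5",w),("scene5",sc),("side5",sd)):cv2.imwrite(f"pics/{n}.png",i)
cv2.imwrite("pics/c5.png",np.vstack([np.hstack([c(sc,260,170),c(sd,275,170)]),np.hstack([c(w,220,150,200,150),c(sc,380,190)])]))
E
```

```text
tcp_pos: [0.5609, 0.0175, 0.1386]
ft_force: [0.1, -0.3, -2.3]
clock: 17.05
tcp_pos: [0.5609, 0.0175, 0.1597]
orientation: [-0.0, 1.0, -0.021, 0.0]
ft_force: [-0.1, 0.5, -3.0]
width: 0.0135
grip_force: 60.0
[0.56093929 0.01751281 0.15971363] [-0.12284108  0.50681584 -3.03811258] 17.05
```

View pics/c5.png

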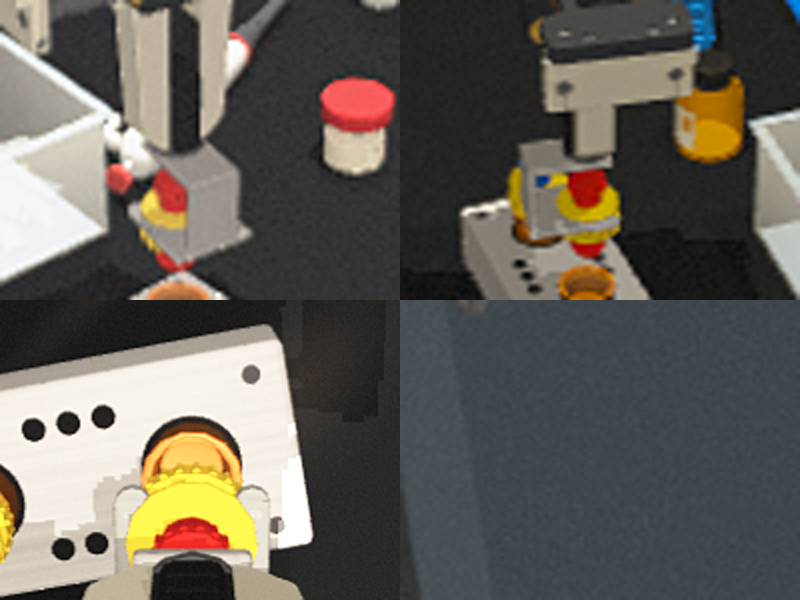

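The tube is open. The red stopper hangs upright on the fork with its plug clear of the tube, and the blue stopper is still seated. Next I'll carry it smoothly to near the rest.

```bash
python3 -m creep '[[-0.01,0.05,0,0,8],[-0.02,0.1,0,0,8],[-0.03,0.15,0,0,8],[-0.04,0.2,0,0,8],[-0.05,0.25,0,0,8],[-0.06,0.3,0,0,8],[-0.07,0.35,0,0,8],[-0.08,0.4,0,0,8]]' | egrep 'pos|ft';python3 -m creep '[[-0.09,0.4,0,0,8],[-0.09,0.4,0,0,8],[-0.09,0.4,0,0,8],[-0.09,0.4,0,0,8],[-0.09,0.4,0,0,8],[-0.09,0.4,0,0,8],[-0.09,0.4,0,0,8],[-0.09,0.4,0,0,8]]' | egrep 'pos|ft';python3 -m creep '[[-0.09,0.35,0,0,8],[-0.08,0.3,0,0,8],[-0.07,0.25,0,0,8],[-0.06,0.2,0,0,8],[-0.05,0.15,0,0,8],[-0.04,0.1,0,0,8],[-0.03,0.05,0,0,8],[-0.02,0.02,0,0,8]]' | egrep 'pos|ft'; python3 -m creep '[[0,0,0,0,8],[0,0,0,0,8]]'|grep pos
python3 - <<'E'
from h import *
import json
s,p,R=st();print(p,R.round(3))
m=robot.camera_model("wrist");w=robot.read_camera("wrist");cv2.imwrite("pics/w6.png",w)
json.dump({k:np.array(v).tolist() for k,v in m.items()},open("w6.json","w"))
E
```

```text
tcp_pos: [0.5386, -0.0731, 0.1595]
ft_force: [-0.5, -0.0, -2.7]
tcp_pos: [0.4954, -0.2317, 0.1595]
ft_force: [-0.9, 0.8, -2.5]
tcp_pos: [0.4713, -0.2999, 0.1594]
ft_force: [-0.4, 0.1, -2.7]
tcp_pos: [0.4714, -0.2997, 0.1595]
[ 0.47142221 -0.29967738  0.15948164] [[ 0.999 -0.042 -0.   ]
 [-0.042 -0.999  0.   ]
 [-0.    -0.    -1.   ]]
```

View pics/w6.png

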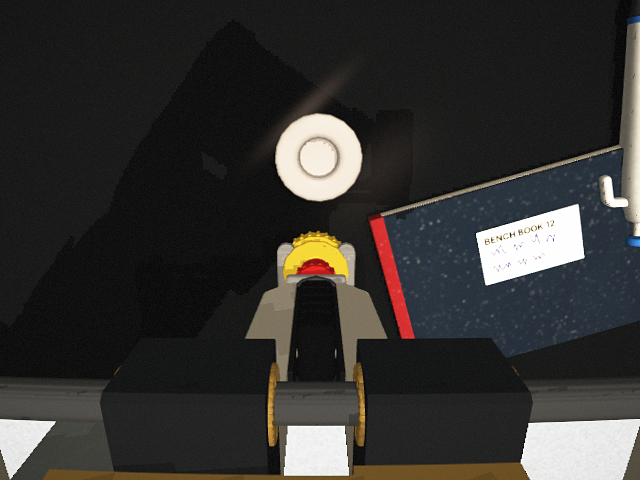

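The rest's outer circle spans columns 275–362 and rows 113–201, so its centre is at about (318.5,157), with the hole at (319,157). The held collar is still seated in the fork at about (316,265).

Run:
```python
from h import *
import json
m=json.load(open("w6.json"));s,p,R=st();D=robot.camera_model("side")
r=atz(m,(318.5,157),.022);print("rest",r)
im=cv2.imread("pics/side0.png")[345:400,310:370];g=(im.min(2)>130).astype(np.uint8)
n,l,t,c=cv2.connectedComponentsWithStats(g);k=1+np.argmax(t[1:,4]);print(t[k])
t=t[k];x0=310+t[0]+(t[2]-1)/2
print("side top ellipse approx")
# predicted side bbox of puck
for z in (0,.022):
    q=np.array([proj(D,(r[0]+.031*np.cos(a),r[1]+.031*np.sin(a),z)) for a in np.linspace(0,6.28,60)]);print(z,q.min(0)-[310,345],q.max(0)-[310,345])
print("tri",tri([(m,(318.5,157)),(D,(338.5,370.5))]))
print("seat->rest tool mm",R.T@(r-p)*1000)
```

```text
rest [ 0.51715398 -0.30329896  0.022     ]
[ 12  12  34  33 883]
side top ellipse approx
0 [13.5682642  17.50809461] [46.69198936 44.53387764]
0.022 [13.42630806 10.2928485 ] [47.03151548 37.42931957]
tri (array([ 0.51527586, -0.30282745,  0.01573576]), [1.2, 1.2])
seat->rest tool mm [ 45.80206033   1.67699519 137.50407193]
```

```bash
python3 -m creep '[[0.03,0.01,0,0,8],[0.06,0.01,0,0,8],[0.09,0.01,0,0,8],[0.11,0,0,0,8],[0.12,0,0,0,8],[0.12,0,0,0,8],[0.1,0,0,0,8],[0.08,0,0,0,8]]' |grep pos; python3 -m creep '[[0.07,0,0,0,8],[0.05,0,0,0,8],[0.04,0,0,0,8],[0.02,0,0,0,8],[0.02,0,0,0,8],[0,0,0.04,0,8],[0,0,0.08,0,8],[0,0,0.1,0,8]]' |egrep 'pos|ft'; python3 -m creep '[[0,0,0.12,0,8],[0,0,0.12,0,8],[0,0,0.12,0,8],[0,0,0.12,0,8],[0,0,0.1,0,8],[0,0,0.08,0,8],[0,0,0.04,0,8],[0,0,0,0,8]]' |egrep 'pos|ft'
python3 - <<'E'
from h import *
import json
s,p,R=st();print(p)
m=robot.camera_model("wrist");w=robot.read_camera("wrist");sd=robot.read_camera("side");sc=robot.read_camera("scene")
def c(im,x,y,w=100,h=75):return cv2.resize(im[y:y+h,x:x+w],(400,300),interpolation=cv2.INTER_CUBIC)
cv2.imwrite("pics/c7.png",np.hstack([c(sd,290,320),c(w,220,150,200,150)]))
E
```

```text
tcp_pos: [0.5072, -0.3029, 0.1594]
tcp_pos: [0.5166, -0.3034, 0.1481]
ft_force: [0.2, 0.0, -2.9]
tcp_pos: [0.5166, -0.3034, 0.1132]
ft_force: [0.8, 0.5, -3.3]
[ 0.5166488  -0.30335001  0.11323864]
```

View pics/c7.png

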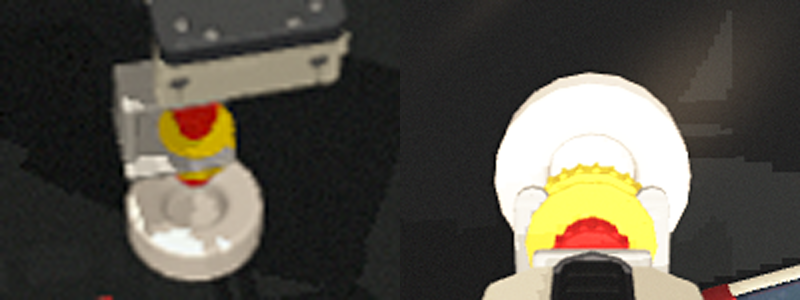

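The side crop shows the plug centred just above the hole, so I'll lower it.

```bash
python3 -m creep '[[0,0,0.05,0,8],[0,0,0.08,0,8],[0,0,0.1,0,8],[0,0,0.09,0,8],[0,0,0.05,0,8],[0,0,0,0,8]]' |egrep 'pos|ft'; python3 -m creep '[[0,0,0.06,0,8],[0,0,0.06,0,8],[0,0,0.04,0,8],[0,0,0.02,0,8],[0,0,0,0,8]]' |egrep 'pos|ft'; python3 -m creep '[[0,0,0.02,0,8],[0,0,0.02,0,8],[0,0,0,0,8]]' |egrep 'pos|ft'
```

```text
tcp_pos: [0.5165, -0.3033, 0.0945]
ft_force: [-0.6, 0.3, -2.5]
tcp_pos: [0.5167, -0.3034, 0.0858]
ft_force: [-1.2, 0.7, -2.2]
tcp_pos: [0.5167, -0.3033, 0.0839]
ft_force: [-0.1, -0.5, -3.2]
```

```bash
python3 -m creep '[[0,0,0.02,0,8],[0,0,0.016,0,8],[0,0,0,0,8]]' |egrep 'pos|ft'; python3 -m creep '[[0,0,0.016,0,8],[0,0,0,0,8]]' |egrep 'pos|ft';python3 -m creep '[[0,0,0.012,0,8],[0,0,0,0,8]]' |egrep 'pos|ft'
```

```text
tcp_pos: [0.5167, -0.3034, 0.082]
ft_force: [0.4, -0.8, -2.5]
tcp_pos: [0.5167, -0.3034, 0.0813]
ft_force: [0.7, -0.4, -2.0]
tcp_pos: [0.5167, -0.3034, 0.0807]
ft_force: [-0.0, 0.3, -1.9]
```

```bash
python3 -m creep '[[0,0,0.008,0,8],[0,0,0,0,8]]' |egrep 'pos|ft';python3 -m creep '[[0,0,0.008,0,8],[0,0,0,0,8]]' |egrep 'pos|ft';python3 -m creep '[[0,0,0.006,0,8],[0,0,0,0,8]]' |egrep 'pos|ft'
```

```text
tcp_pos: [0.5167, -0.3034, 0.0803]
ft_force: [-0.3, 0.2, -1.8]
tcp_pos: [0.5167, -0.3034, 0.0799]
ft_force: [-0.3, -0.1, -2.1]
tcp_pos: [0.5167, -0.3034, 0.0796]
ft_force: [-0.8, -0.6, -3.1]
```

```bash
python3 -m creep '[[0,0,0.008,0,8],[0,0,0,0,8]]' |egrep 'pos|ft';python3 -m creep '[[0,0,0.008,0,8],[0,0,0,0,8]]' |egrep 'pos|ft'
```

```text
tcp_pos: [0.5168, -0.3034, 0.0795]
ft_force: [-0.6, -0.3, 0.6]
tcp_pos: [0.5169, -0.3035, 0.0795]
ft_force: [-1.8, 1.5, 5.5]
```

```bash
python3 -m creep '[[0,0,-0.018,0,8],[0,0,-0.018,0,8],[0,0,0,0,8],[-0.02,0,0,0,8],[-0.04,0,0,0,8],[-0.06,0,0,0,8],[-0.08,0,0,0,8]]' |egrep 'pos|ft';python3 -m creep '[[-0.1,0,0,0,8],[-0.12,0,0,0,8],[-0.12,0,0,0,8],[-0.12,0,0,0,8],[-0.12,0,0,0,8],[-0.12,0,0,0,8],[-0.12,0,0,0,8],[-0.12,0,0,0,8]]' |egrep 'pos|ft'
python3 - <<'E'
from h import *
s,p,R=st();print(p)
w=robot.read_camera("wrist");sd=robot.read_camera("side");sc=robot.read_camera("scene")
cv2.imwrite("pics/sc8.png",sc)
def c(im,x,y,w=100,h=75):return cv2.resize(im[y:y+h,x:x+w],(400,300),interpolation=cv2.INTER_CUBIC)
cv2.imwrite("pics/c8.png",np.vstack([np.hstack([c(sd,290,320),c(w,160,60,320,240)]),cv2.resize(np.hstack([sd,sc]),(800,300))]))
E
```

```text
tcp_pos: [0.5064, -0.3029, 0.0806]
ft_force: [-0.2, -0.1, -1.9]
tcp_pos: [0.4593, -0.3009, 0.0807]
ft_force: [0.2, -0.5, -2.8]
[ 0.45925985 -0.3009435   0.08068459]
```

View pics/c8.png

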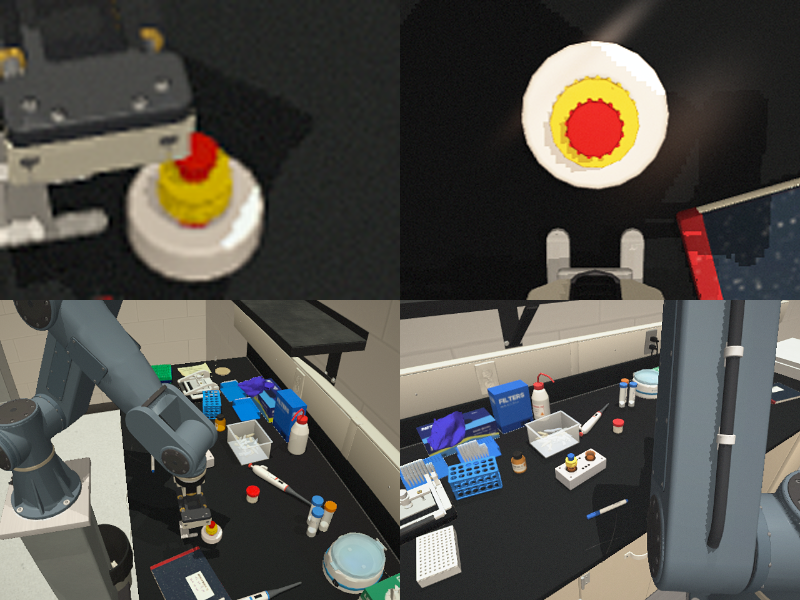

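The stopper stands upright in the rest, with the fork clear of it. I'll set the puller down on free worktop, away from the book and the rest.

```bash
python3 -m creep '[[0,-0.1,0,0,8],[0,-0.25,0,0,8],[0,-0.35,0,0,8],[0,-0.3,0,0,8],[0,-0.2,0.05,0,8],[0,0,0.1,0,8],[0,0,0.15,0,8],[0,0,0.15,0,8]]' |egrep 'pos|ft';python3 -m creep '[[0,0,0.12,0,8],[0,0,0.06,0,8],[0,0,0.03,0,8],[0,0,0.02,0,8],[0,0,0.01,0,8],[0,0,0,0,8]]' |egrep 'pos|ft';python3 -m creep '[[0,0,0.01,0,8],[0,0,0,0,8]]' |egrep 'pos|ft'
```

```text
tcp_pos: [0.4623, -0.2413, 0.0574]
ft_force: [-0.9, -0.9, -2.2]
tcp_pos: [0.4624, -0.2411, 0.0463]
ft_force: [-0.5, 0.4, -2.0]
tcp_pos: [0.4623, -0.2411, 0.0457]
ft_force: [-0.1, -0.6, -2.9]
```

```bash
python3 -m creep '[[0,0,0.01,0,8],[0,0,0,0,8]]' |egrep 'pos|ft';python3 -m creep '[[0,0,0.01,0,8],[0,0,0,0,8]]' |egrep 'pos|ft'
```

```text
tcp_pos: [0.4623, -0.241, 0.0451]
ft_force: [0.5, 0.9, -2.3]
tcp_pos: [0.4624, -0.241, 0.0449]
ft_force: [-0.8, 1.5, 2.4]
```

Touchdown: the table now carries the puller. I'll open the fingers gently and retreat.

```bash
python3 -m creep '[[0,0,0,0,13],[0,0,0,0,14],[0,0,0,0,16],[0,0,0,0,20],[0,0,0,0,30],[0,0,0,0,40],[0,0,0,0,40]]' 5 |egrep 'pos|ft|wid';python3 -m creep '[[0,0,-0.1,0,40],[0,0,-0.3,0,40],[0,0,-0.5,0,40],[0,0,-0.6,0,40],[0,0,-0.6,0,40],[-0.2,0,-0.5,0,40],[-0.4,0,-0.3,0,40],[-0.4,0,0,0,40]]' |egrep 'pos|ft'; python3 -m creep '[[-0.2,0,0,0,40],[0,0,0,0,40],[0,0,0,0,40]]'
python3 - <<'E'
from h import *
w=robot.read_camera("wrist");sd=robot.read_camera("side")
cv2.imwrite("pics/c9.png",np.hstack([cv2.resize(w,(400,300)),cv2.resize(sd[270:420,220:420],(400,300))]))
E
```

```text
tcp_pos: [0.4623, -0.241, 0.0447]
ft_force: [0.5, 0.7, 0.2]
width: 0.0381
tcp_pos: [0.4126, -0.2393, 0.192]
ft_force: [0.2, 0.5, -0.2]
clock: 30.95
tcp_pos: [0.4028, -0.2386, 0.1897]
orientation: [0.0, 1.0, -0.021, 0.0]
ft_force: [-0.4, -0.3, 0.1]
width: 0.0402
grip_force: 0.0
```

View pics/c9.png

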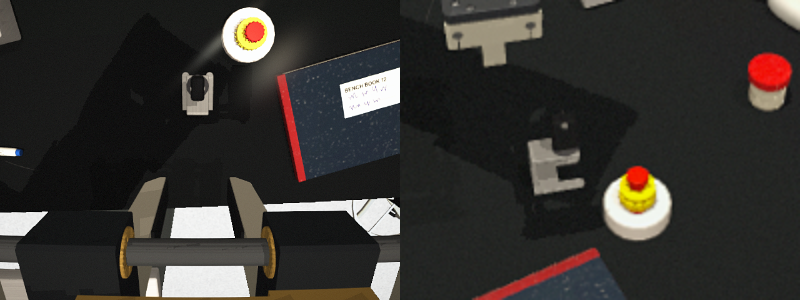

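The puller stands upright at wrist (197,92) and side (555,165). The stopper is upright in the rest at side (637,195), and the gripper is clear of everything.

```bash
python3 -c "
from station import robot
print(robot.sign_off())"
```

```text
the job is handed in; nothing more can be done
None
```

The tube with the red stopper is open: the stopper stands upright in the white rest, the puller stands upright on the worktop, and the blue stopper is still shut; handed in at about 31 s.

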